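# Lock the blank clamp with the flat driver

### The job

The strap clamp that holds the carving blank is not locked yet: take the flat-bladed driver out of the tool rack, push the slotted clamp screw in against its spring and turn it a quarter turn clockwise, so that it springs back out and locks. Press gently, touch the clamp only with the driver, and then stand the driver back upright in the same hole of the rack, fully home, leaving everything else as it was.

Things in the scene. Friction and masses are not known exactly. Their poses are not given: they have to be found in the camera images.
- clamp: Fixed clamp. Grey block 84 x 84 mm, top 46 mm above the bench; aluminium strap 40 mm wide, top at 54 mm, along the clamp's y from y = -32 to 112 mm, over a wooden blank (46 mm high) at y = 49 to 121 mm. Origin on the bench under the nominal screw axis, z up. Not to be touched by the gripper; the driver may load it with at most 30 N (push, side forces and the blade's two turning edges summed).
- screw_nominal (a point): Point on the clamp (x = 0, y = 0, z = 69 mm), level with the flat top of the screw head, axes as the clamp's. The true screw axis is at x = 0 but anywhere up to 8 mm to either side along y: it floats in a long hole, stays put, and its place is not measured. So the slot must be found by feel.
- screw (a joint): Turn of the brass slotted screw, rad, growing clockwise from above: -0.1 to 0.1 unlocked (at 0 the slot runs along the clamp's x); 1.37 to 1.72 locked (slot about along y). Stops at -0.12 and 1.72. A pin blocks it from 0.2 to 1.37 unless pushed in by 4 mm or more; let go in between, it stays down, unlocked. Friction 0.03 N m.
- plunger (a joint): How far the screw is pushed in, m: 0 out, 0.008 hard stop. Its spring yields from 5.6 N, then 700 N/m (8.4 N at 4 mm, 9.8 N at 6 mm, 11.2 N at 8 mm). Head: round, 25 mm across, standing 12 mm proud of a dark washer 34 mm across. Slot: straight across the whole head, 4.5 mm wide, 6 mm deep, open-ended, sharp-edged.
- rack: Fixed dark wood tool block 70 x 200 x 70 mm, long side along its y, origin under its centre. Two square through holes, 17 mm wide, at y = -42 and +42 mm, x = 0; one holds the driver, the other the awl, either way round.
- driver: Flat driver, 131 mm long, about 90 g, standing blade down in the rack. Origin at the middle of the blade's tip edge, z up the shaft. Blade 12 mm wide along y, 3 mm thick along x, 14 mm long; shank 9 mm across; brass collar 23 mm across at z = 55 to 61 mm, resting on the rack's top, so the tip is 15 mm above the bench.
- driver_handle (a point): Middle of the driver's handle, 96 mm from the tip, axes as the driver's. Wooden handle of rectangular section, 22 mm along x, 26 mm along y, from 61 to 131 mm above the tip. Grip it across x.
- awl: Round awl standing in the other hole of the rack, pear-shaped round handle 34 mm across, 108 mm long; origin at its tip, tip 15 mm above the bench. Leave it.
- glue: White glue bottle, 52 mm across, 130 mm high, origin under its centre. Leave it.
- mallet: Wooden mallet 240 mm long lying on the bench. Leave it.
- brush: Bench brush lying near the robot. Leave it.
- house: Small carved wooden house, 50 x 60 x 64 mm, origin under its centre. Leave it.
- offcut: Wooden offcut 90 x 35 x 22 mm lying on the bench. Leave it.
- cup: White mug, 76 mm across, 85 mm high, origin under its centre. Leave it.
Not all that is in view belongs to the job. Leave any green or red look-alike of the driver alone.

How it is judged:
By the outcome, as a careful person would: the job done as asked, in the order asked, and still so for the second after the job is handed in, with the robot touching nothing.
It also fails if it takes over 72 s, if anything falls off the work surface, if the arm or the gripper's body presses on something with over 40 N, if the wrist force passes 120 N, or if a joint passes its speed limit or range.

### The arm

A 6-joint arm with a two-finger parallel gripper is mounted at the origin on the work surface. World frame = base frame: x ahead of the robot, y to its left, z up, the work surface at z = 0. Lengths are in mm, angles in rad, forces in N, time in s.
With the tool pointing down it reaches from about 275 to 850 mm from the base axis. Payload 19 kg.
Tool frame: the origin (TCP) lies between the finger pads; the fingertips stand 17 mm ahead of it and the grasp point (between the pads) lies 2 mm behind it; y points along the fingers, z is the direction in which the jaws open and shut, and the axes are right-handed (so a half turn about y gives the same grasp; the last joint's range is limited). The gripper opens to 85 mm and grips with 20 to 120 N. Pads are 22 mm wide; open, the fingers measure 114 mm over their backs; the gripper's body (76 mm by 85 mm) begins 54 mm behind the grasp point. The pads swing forward as they close: fully open they stand 13 mm farther back than shut.
Start: joints at [1.125, 0.15, 1.437, -0, 1.554, -0.134], TCP at [176.399, 547.244, 248.267] pointing down, gripper open.
Joint ranges: [-2.8, 2.8], [-0.68, 2.1], [0.12, 2.68], [-1.39, 4.53], [0.16, 2.79], [-2.81, 2.81]. Speed limits (rad/s): [1.89, 1.89, 2.22, 3.01, 3.01, 3.01].

### API

Orientations are given as a unit quaternion [x, y, z, w].
In Python, from plant import manip, optics gives the robot as it stands.
- The arm moves only by the tool arm_command, never from a script. Its argument "steps" is a list of rows, each a list of 5 numbers: the closure, from 0 (fully open) to 1 (shut), then the shift along the tool's x, y, z in mm, then the turn about the tool's y in degrees. In form: [[fingers, tx, ty, tz, twist], ...]. A call has 1 to 5 rows; each row shifts and turns the commanded pose from where the row before left it, along the tool's axes as they then stand; what a row does not reach is not made up. A row lasts 1/10 s, in which the tool goes at most 50 mm and 8.59 degrees, less where a joint would pass 70% of its speed; a pose out of reach is approached as far as the arm can. A call is refused whole if a number of a shift passes 50 or a number of a turn 8.59, either way. A call with a gripper value outside its range is refused whole. The fingers move at their own pace and stop on an object; "newtons" is the grip in N (left out, the last holds). Time passes only in rows, so rows that do not move let the fingers close. It gives the time, the measured TCP pose, the force and the opening at its end, in the units of the state.
- manip.state(): the state, without advancing time (a new reading comes with each control period).
- optics.snapshot(name): name is "scene" or "top" or "wrist"; returns a dict with "image" (400x640x3 uint8, blue, green, red), "camera_matrix" (3x3 intrinsics, pixels), "dist_coeffs" ([k1, k2, p1, p2, k3] as OpenCV has them; the pictures are not rectified), "pose" (4x4, takes a point from camera to world coordinates); the wrist camera has in their place "T_tool_cam" (4x4, takes a point from camera to tool coordinates, whose origin is the TCP and whose axes are the tool frame's). Camera axes: x right, y down, z forward; pixel columns grow to the right and rows downward; lengths in mm; the calibration is good to about 2 mm. A picture is of the moment at which its call begins: read the wrist's pose just before it. There is no depth.
- manip.job_done(): hands the job in, once; it reports no verdict.
The state is a dict: "time_s": time; "joint_pos": joint angles; "qvel": joint speeds; "joint_torque": joint torques, N m; "tool_pos": TCP position; "tool_rot": TCP orientation; "ft_force": force on the tool from outside, world axes, zero at the start; "wrist_torque": the same for the moment, N m; "gripper_width": opening from 0.0 (shut) to 1.0 (fully open).
Only numpy, scipy, OpenCV 4.12 (cv2) and the standard library are available. Lean on these libraries where they do the work, as an engineer would, in place of code of your own. Each camera call takes 0.05 s, during which the arm holds its last target.

## Working session

There is one attempt and no reset: what is moved stays moved. The work goes in short steps, Python scripts to look and compute and a tool call to move; the robot and the scene stay as the last step left them, time stands still between calls to the robot, and variables do not carry over. Pictures are saved under pics/ and viewed, and the job is handed in when it is done.

Besides the shell and the picture viewer there is one more tool, called after "Request:" by a JSON object that holds its "fn" and its "kwargs". arm_command: Moves the arm, as the interface text tells. Its arguments: {"type":"object","properties":{"steps":{"type":"array"},"newtons":{"type":"number"}},"required":["steps"]}

```bash
mkdir -p pics; ls; python3 - <<'E'
from plant import manip, optics
import cv2,numpy as np
s=manip.state();print(s)
for n in["scene","top","wrist"]:
    d=optics.snapshot(n);cv2.imwrite(f"pics/{n}0.png",d["image"])
    print(n,{k:np.round(v,4).tolist() for k,v in d.items() if k!="image"})
E
```

```text
pics
{'time_s': 0.0, 'joint_pos': array([ 1.12501318e+00,  1.50993263e-01,  1.43800897e+00,  1.43643565e-05,
        1.55380422e+00, -1.33993659e-01]), 'qvel': array([-0.00025919, -0.00124034, -0.00259816, -0.0008498 ,  0.00166489,
        0.00085205]), 'joint_torque': array([-6.76486598e-03, -7.13064408e+01, -5.70838416e+01, -7.34048663e-04,
        8.96255777e-03, -9.55768627e-06]), 'tool_pos': array([176.30422029, 547.07404609, 247.68229555]), 'tool_rot': array([ 0.69894134, -0.10991587,  0.1096608 , -0.69812177]), 'ft_force': array([-0.19926895, -0.90104788, -0.3978484 ]), 'wrist_torque': array([0.06140449, 0.03760495, 0.00944008]), 'gripper_width': 0.9961989173085959}
scene {'camera_matrix': [[491.3267, 0.0, 328.972], [0.0, 491.3267, 199.0707], [0.0, 0.0, 1.0]], 'dist_coeffs': [0.0512, 0.0, 0.0, 0.0, 0.0], 'pose': [[0.8183, 0.308, -0.4854, 1140.2774], [0.5747, -0.4199, 0.7025, -889.8833], [0.0126, -0.8537, -0.5206, 771.9397], [0.0, 0.0, 0.0, 1.0]]}
top {'camera_matrix': [[504.8088, 0.0, 315.9175], [0.0, 504.8088, 200.911], [0.0, 0.0, 1.0]], 'dist_coeffs': [-0.136, 0.0, 0.0, 0.0, 0.0], 'pose': [[0.0276, -0.9804, 0.1949, 258.5749], [-0.9993, -0.0318, -0.0188, 39.8633], [0.0247, -0.1943, -0.9806, 1506.5271], [0.0, 0.0, 0.0, 1.0]]}
wrist {'camera_matrix': [[357.8628, 0.0, 317.5461], [0.0, 357.8628, 203.9165], [0.0, 0.0, 1.0]], 'dist_coeffs': [-0.0716, 0.0, 0.0, 0.0, 0.0], 'T_tool_cam': [[0.0002, 0.9585, 0.2851, -73.6868], [0.0002, -0.2851, 0.9585, -126.3294], [1.0, -0.0001, -0.0002, 0.54], [0.0, 0.0, 0.0, 1.0]]}
```

View pics/scene0.png

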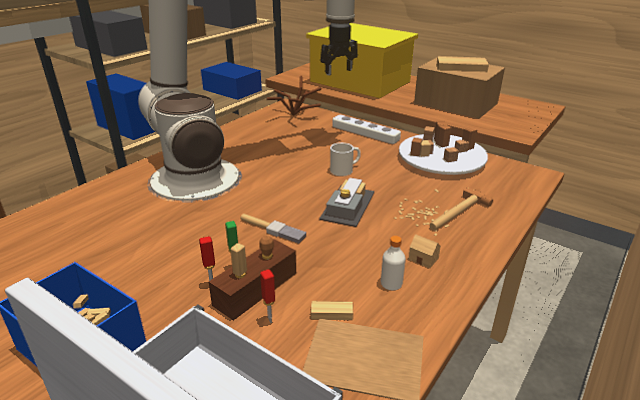

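View pics/top0.png

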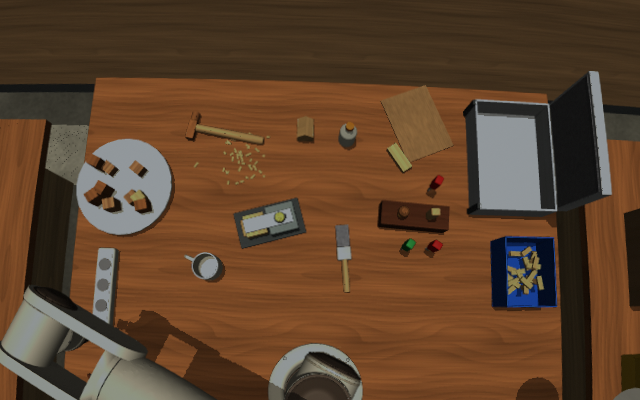

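View pics/wrist0.png

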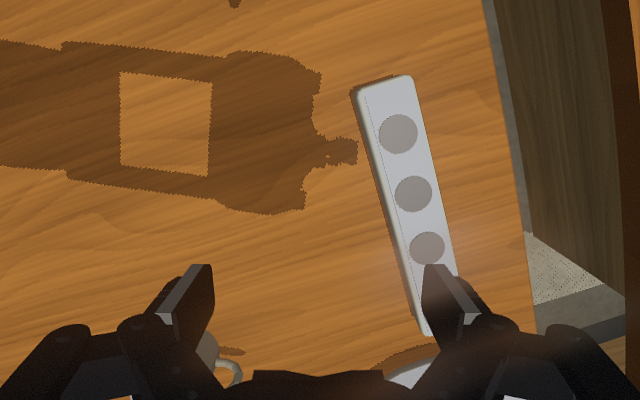

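The top view shows the rack with a square wooden handle at about (435,212) and the round awl at (404,212). There are red look-alikes at (437,182) and (435,246), and a green one at (409,244). The clamp is at about (270,222), with the brass screw at (280,217). The wooden square-section handle in the rack fits the description, so I'll confirm it in enlarged crops.

```bash
python3 - <<'E'
import cv2
t=cv2.imread("pics/top0.png");s=cv2.imread("pics/scene0.png")
cv2.imwrite("pics/t_rack.png",cv2.resize(t[165:265,365:465],None,fx=6,fy=6,interpolation=cv2.INTER_CUBIC))
cv2.imwrite("pics/t_clamp.png",cv2.resize(t[190:260,220:320],None,fx=8,fy=8,interpolation=cv2.INTER_CUBIC))
cv2.imwrite("pics/s_rack.png",cv2.resize(s[215:335,190:310],None,fx=5,fy=5,interpolation=cv2.INTER_CUBIC))
E
```

```text
(no output)
```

View pics/t_rack.png

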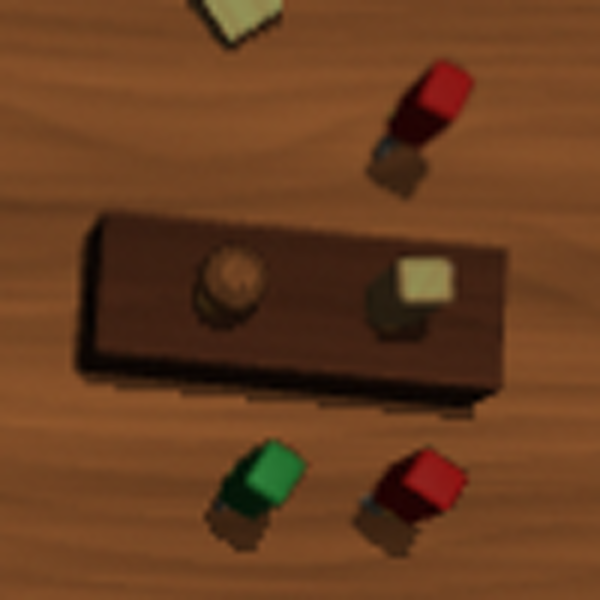

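View pics/t_clamp.png

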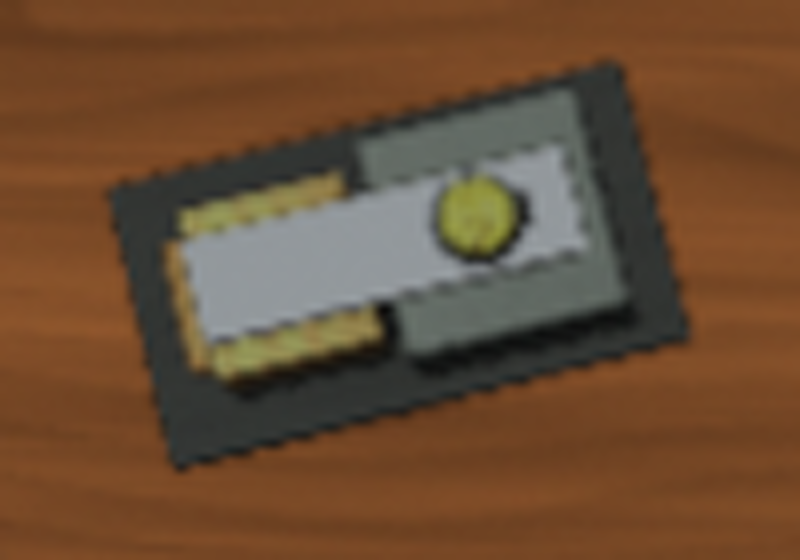

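View pics/s_rack.png

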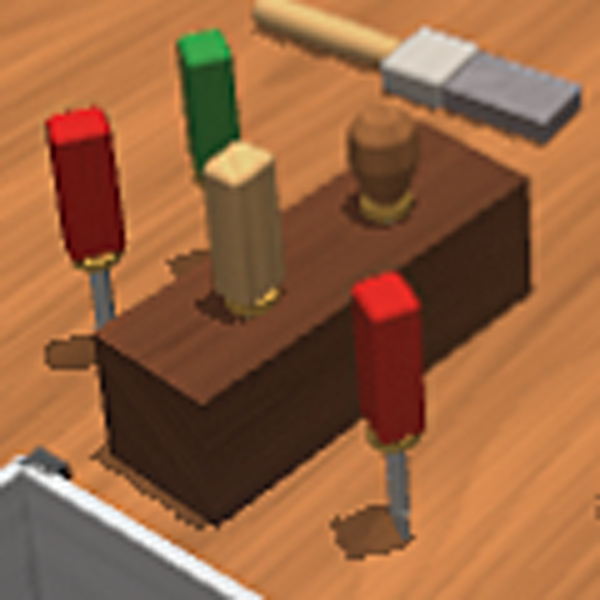

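The crop confirms the driver: a wooden rectangular handle with a brass collar in the rack hole at crop (427,281). The round awl is in the other hole, and the red and green ones stand outside the rack.

```bash
cat > h.py <<'E'
import numpy as np,cv2
from scipy.spatial.transform import Rotation as R
def ray(d,pose,px):
    px=np.array(px,float).reshape(-1,1,2)
    n=cv2.undistortPoints(px,d["K"],d["D"]).reshape(-1,2)
    v=np.c_[n,np.ones(len(n))]@pose[:3,:3].T
    return pose[:3,3],v
def onz(d,pose,px,z):
    o,v=ray(d,pose,px); return o+v*((z-o[2])/v[:,2])[:,None]
def cal(s): return dict(K=np.array(s["camera_matrix"]),D=np.array(s["dist_coeffs"]))
def wpose(st,s):
    T=np.eye(4);T[:3,:3]=R.from_quat(st["tool_rot"]).as_matrix();T[:3,3]=st["tool_pos"]
    return T@np.array(s["T_tool_cam"])
E
python3 - <<'E'
from h import *
from plant import manip,optics
s=optics.snapshot("top");d=cal(s);P=np.array(s["pose"])
f=lambda pts,x0,y0,k:[((a+.5)/k+x0-.5,(b+.5)/k+y0-.5) for a,b in pts]
np.set_printoptions(precision=1,suppress=True)
print("handle",onz(d,P,f([(427,281),(398,260),(450,257),(455,303),(403,305)],365,165,6),146))
rk=onz(d,P,f([(103,212),(507,248),(500,385),(95,362)],365,165,6),70);print("rack",rk,rk.mean(0))
print("blk",onz(d,P,f([(358,142),(575,90),(628,300),(410,355)],220,190,8),46))
print("strap",onz(d,P,f([(562,148),(590,245),(205,340),(180,240)],220,190,8),54))
print("screw",onz(d,P,f([(480,215)],220,190,8),69))
st=manip.state();print(R.from_quat(st["tool_rot"]).as_matrix())
E
```

```text
handle [[ 510.1 -319.6  146. ]
 [ 519.6 -306.   146. ]
 [ 521.8 -330.7  146. ]
 [ 500.2 -332.6  146. ]
 [ 498.5 -308.   146. ]]
rack [[ 553.3 -179.8   70. ]
 [ 541.8 -380.1   70. ]
 [ 473.9 -375.1   70. ]
 [ 479.5 -176.1   70. ]] [ 512.1 -277.8   70. ]
blk [[524.8 163.   46. ]
 [546.9  84.   46. ]
 [469.4  61.8  46. ]
 [446.7 140.4  46. ]]
strap [[523.5  87.7  54. ]
 [488.   76.2  54. ]
 [448.7 214.4  54. ]
 [485.  225.4  54. ]]
screw [[495.3 115.8  69. ]]
[[ 1.  -0.   0.3]
 [-0.3 -0.   1. ]
 [-0.  -1.  -0. ]]
```

Request:
{"fn": "arm_command", "kwargs": {"steps": [[0.4,38,-1,-29,0],[0.4,38,-1,-29,0],[0.4,38,-1,-29,0],[0.4,38,-1,-29,0],[0.4,38,-1,-29,0]]}}

```text
time_s: 0.7
tool_pos: [313.3, 349.3, 253.3]
tool_rot: [-0.699, 0.11, -0.11, 0.699]
ft_force: [1.8, 0.7, -0.2]
gripper_width: 0.6
```

Request:
{"fn": "arm_command", "kwargs": {"steps": [[0.4,38,-1,-29,0],[0.4,38,-1,-29,0],[0.4,38,-1,-29,0],[0.4,38,-1,-29,0],[0.4,38,-1,-29,0]]}}

```text
time_s: 1.2
tool_pos: [449.8, 152.8, 258.5]
tool_rot: [-0.699, 0.11, -0.11, 0.699]
ft_force: [0.8, 1.4, 0.1]
gripper_width: 0.602
```

Request:
{"fn": "arm_command", "kwargs": {"steps": [[0.4,38,0,-26,0],[0.4,0,0,0,0]]}}

```text
time_s: 1.4
tool_pos: [479.5, 114.3, 257.7]
tool_rot: [0.699, -0.111, 0.111, -0.698]
ft_force: [-0.5, 0.9, 0.8]
gripper_width: 0.596
```

```bash
cat >> h.py <<'E'
def wsnap(name):
    from plant import manip,optics
    import pickle
    st=manip.state();s=optics.snapshot("wrist");cv2.imwrite(f"pics/{name}.png",s["image"])
    pickle.dump((cal(s),wpose(st,s)),open(f"pics/{name}.pkl","wb"))
    zy=np.degrees(np.arctan2(*R.from_quat(st["tool_rot"]).as_matrix()[[1,0],2]))
    print("t",st["time_s"],"pos",st["tool_pos"].round(1),"zyaw",zy.round(2),"F",st["ft_force"].round(2),"gw",round(st["gripper_width"],3),"q",st["joint_pos"].round(3))
    return s["image"]
def load(name):
    import pickle
    return pickle.load(open(f"pics/{name}.pkl","rb"))
E
python3 -c "
from h import *
wsnap('w1')"
```

```text
t 1.4 pos [479.5 114.3 257.7] zyaw 71.87 F [-0.49  0.87  0.75] gw 0.596 q [ 7.800e-02 -2.400e-02  1.604e+00 -1.000e-03  1.563e+00 -1.176e+00]
```

View pics/w1.png

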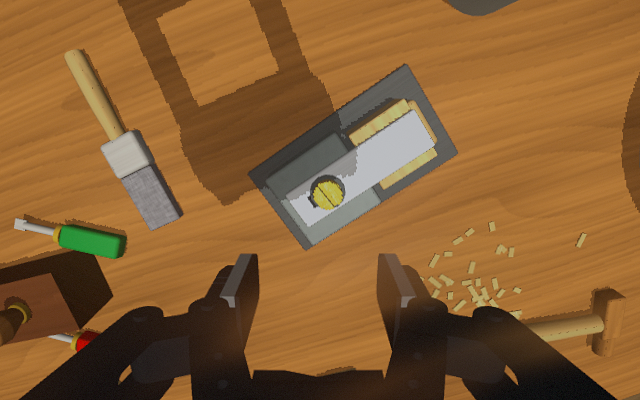

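The wrist view shows the clamp with its brass screw head at about (328,193) and the slot dark across it. I'll enlarge it.

```bash
python3 -c "
import cv2
t=cv2.imread('pics/w1.png')
cv2.imwrite('pics/w1c.png',cv2.resize(t[55:255,240:470],None,fx=3.4,fy=3,interpolation=cv2.INTER_CUBIC) if 0 else cv2.resize(t[55:255,240:470],None,fx=3,fy=3,interpolation=cv2.INTER_CUBIC))
cv2.imwrite('pics/w1s.png',cv2.resize(t[165:225,290:370],None,fx=10,fy=10,interpolation=cv2.INTER_CUBIC))"
```

```text
(no output)
```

View pics/w1c.png

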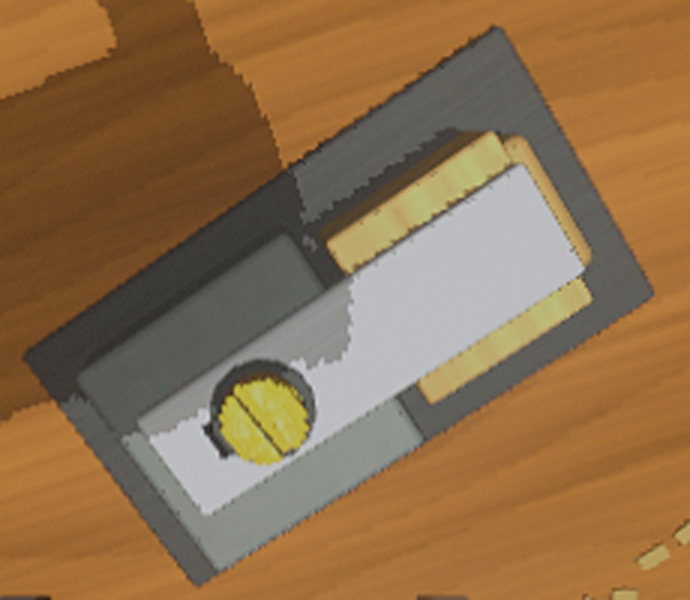

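View pics/w1s.png

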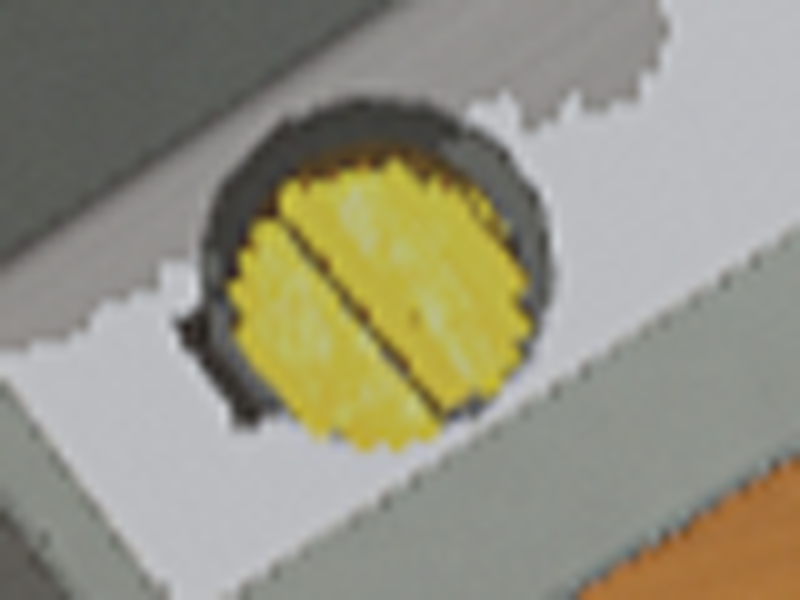

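The enlarged crop shows the head centred at crop (385,303). The dark line from (280,210) to (445,415) is one slot edge, about 2 mm off the centre.

```bash
python3 -c "
from h import *
np.set_printoptions(precision=2,suppress=True)
d,P=load('w1')
f=lambda p,x0,y0,k:[((a+.5)/k+x0-.5,(b+.5)/k+y0-.5) for a,b in p]
print('screw',onz(d,P,f([(385,303)],290,165,10),69))
# head edge circle pts
e=f([(280,210),(395,160),(525,300),(385,448),(235,290),(440,415)],290,165,10)
print(cv2.minEnclosingCircle(onz(d,P,e,69)[:,:2].astype(np.float32)))
s=onz(d,P,f([(280,210),(445,415)],290,165,10),69);print('slot',s,np.degrees(np.arctan2(*(s[1]-s[0])[[1,0]])))
st=onz(d,P,f([(520,165),(585,270),(206,514),(140,412)],240,55,3),54);print('strap',st)
b=onz(d,P,f([(78,380),(288,234),(425,442),(218,570)],240,55,3),46);print('blk',b,b.mean(0))
y=(st[0]+st[1])/2-(st[2]+st[3])/2;y/=np.linalg.norm(y);print('yaw',np.degrees(np.arctan2(-y[0],y[1])),'orig',(st[2]+st[3])/2+32*y)
print('wash',onz(d,P,f([(378,262)],290,165,10),57))
"
```

```text
screw [[493.42 120.08  69.  ]]
((493.60076904296875, 119.8842544555664), 13.61743450164795)
slot [[482.16 113.7   69.  ]
 [505.3  122.09  69.  ]] 19.939934094079018
strap [[445.44 216.15  54.  ]
 [482.2  227.69  54.  ]
 [521.53  91.27  54.  ]
 [482.35  82.29  54.  ]]
blk [[467.79  65.45  46.  ]
 [444.47 143.79  46.  ]
 [522.8  166.52  46.  ]
 [544.72  87.56  46.  ]] [494.95 115.83  46.  ]
yaw 15.751514044431191 orig [493.25 117.58  54.  ]
wash [[492.58 119.99  57.  ]]
```

```bash
cat >> h.py <<'E'
def rows(dx,dy,dz,z0,tw,n):
    for i in range(n):
        t=np.radians(z0-tw/n*i);c,s=np.cos(t),np.sin(t);a,b=dx/n,dy/n
        print([round(float(v),1) for v in (a*s-b*c,-dz/n,a*c+b*s,tw/n)])
E
python3 -c "
from h import *
rows(30.5,-433,0,71.9,75,10)"
```

```text
[16.4, 0.0, -40.2, 7.5]
[21.5, 0.0, -37.7, 7.5]
[26.2, 0.0, -34.6, 7.5]
[30.5, 0.0, -30.9, 7.5]
[34.3, 0.0, -26.6, 7.5]
[37.5, 0.0, -21.9, 7.5]
[40.0, 0.0, -16.9, 7.5]
[41.9, 0.0, -11.5, 7.5]
[43.0, 0.0, -5.9, 7.5]
[43.4, 0.0, -0.3, 7.5]
```

Request:
{"fn": "arm_command", "kwargs": {"steps": [[0.4,16.4,0,-40.2,7.5],[0.4,21.5,0,-37.7,7.5],[0.4,26.2,0,-34.6,7.5],[0.4,30.5,0,-30.9,7.5],[0.4,34.3,0,-26.6,7.5]]}}

```text
time_s: 1.95
tool_pos: [493.3, -98.8, 258.5]
tool_rot: [-0.625, 0.33, -0.33, 0.626]
ft_force: [1.7, 0.3, -0.1]
gripper_width: 0.603
```

Request:
{"fn": "arm_command", "kwargs": {"steps": [[0.4,37.5,0,-21.9,7.5],[0.4,40,0,-16.9,7.5],[0.4,41.9,0,-11.5,7.5],[0.4,43,0,-5.9,7.5],[0.4,43.4,0,-0.3,7.5]]}}

```text
time_s: 2.45
tool_pos: [510.0, -315.3, 258.4]
tool_rot: [0.486, -0.513, 0.513, -0.486]
ft_force: [1.1, 1.5, -0.0]
gripper_width: 0.598
```

Request:
{"fn": "arm_command", "kwargs": {"steps": [[0.4,0,0,0,0],[0.4,0,0,0,0]]}}

```text
time_s: 2.65
tool_pos: [509.9, -314.3, 257.9]
tool_rot: [-0.487, 0.513, -0.512, 0.487]
ft_force: [0.0, 0.1, -0.2]
gripper_width: 0.6
```

```bash
python3 -c "
from h import *
im=wsnap('w2')"
```

```text
t 2.65 pos [ 509.9 -314.3  257.9] zyaw -2.85 F [ 0.05  0.07 -0.18] gw 0.6 q [-0.681  0.198  1.362  0.     1.582 -0.631]
```

View pics/w2.png

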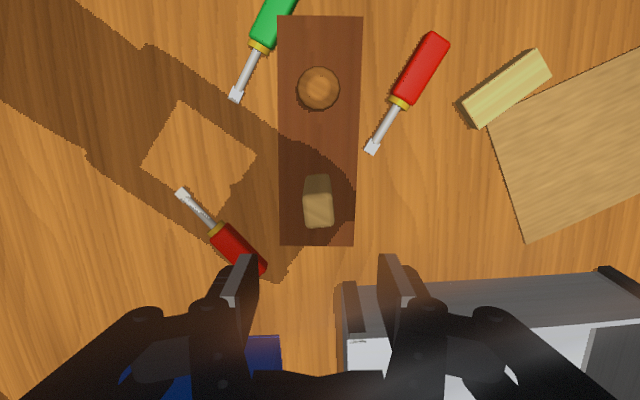

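The wrist view shows the driver's handle in the rack with its top at about (319,212), roughly centred between the jaws. The awl is at (318,88), and the look-alikes are outside the finger paths.

```bash
python3 -c "
import cv2
t=cv2.imread('pics/w2.png')
cv2.imwrite('pics/w2c.png',cv2.resize(t[165:255,265:375],None,fx=7,fy=6.6,interpolation=cv2.INTER_CUBIC) if 0 else cv2.resize(t[165:255,265:375],None,fx=6,fy=6,interpolation=cv2.INTER_CUBIC))"
```

```text
(no output)
```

View pics/w2c.png

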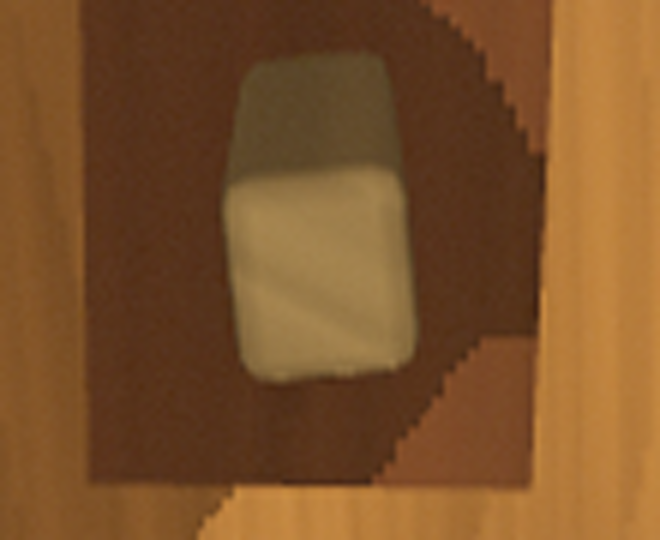

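```bash
python3 -c "
from h import *
np.set_printoptions(precision=2,suppress=True)
d,P=load('w2')
f=lambda p,x0,y0,k:[((a+.5)/k+x0-.5,(b+.5)/k+y0-.5) for a,b in p]
h=onz(d,P,f([(226,178),(403,166),(415,368),(243,384)],265,165,6),146);print(h,h.mean(0))
for a,b in((0,3),(1,2),(0,1),(3,2)): print(np.degrees(np.arctan2(*(h[b]-h[a])[[1,0]])))
k=onz(d,P,f([(84,100),(550,100),(532,485),(90,482)],265,165,6),70);print(k)
k=onz(d,P,[(278,15),(363,17),(354,246),(279,246)],70);print(k,k.mean(0))
"
```

```text
[[ 498.8  -304.26  146.  ]
 [ 519.16 -303.85  146.  ]
 [ 519.62 -328.52  146.  ]
 [ 499.24 -329.52  146.  ]] [ 509.21 -316.54  146.  ]
-89.00378386844723
-88.92335446417337
1.1575514610467186
2.8048157951062342
[[ 473.83 -311.26   70.  ]
 [ 543.65 -314.74   70.  ]
 [ 539.62 -377.03   70.  ]
 [ 469.74 -373.04   70.  ]]
[[ 483.86 -173.81   70.  ]
 [ 552.35 -178.73   70.  ]
 [ 540.32 -377.66   70.  ]
 [ 469.09 -374.13   70.  ]] [ 511.41 -276.08   70.  ]
```

Request:
{"fn": "arm_command", "kwargs": {"steps": [[0.4,3.2,20,-0.4,-4.3],[0.4,0,40,0,0],[0.4,0,40,0,0],[0.4,0,34,0,0],[0.4,0,17,0,0]], "newtons": 60}}

```text
time_s: 3.2
tool_pos: [508.8, -315.2, 104.7]
tool_rot: [0.507, -0.494, 0.492, -0.507]
ft_force: [-0.4, 0.5, 1.0]
gripper_width: 0.6
```

Request:
{"fn": "arm_command", "kwargs": {"steps": [[0.4,0,0,0,0]]}}

```text
time_s: 3.3
tool_pos: [508.7, -315.5, 105.3]
tool_rot: [0.507, -0.494, 0.492, -0.507]
ft_force: [0.4, -0.7, 0.7]
gripper_width: 0.6
```

```bash
python3 -c "
from h import *
im=wsnap('w3')"
```

```text
t 3.3 pos [ 508.7 -315.5  105.3] zyaw 1.58 F [ 0.36 -0.73  0.69] gw 0.6 q [-0.684  0.287  1.568  0.     1.29  -0.711]
```

View pics/w3.png

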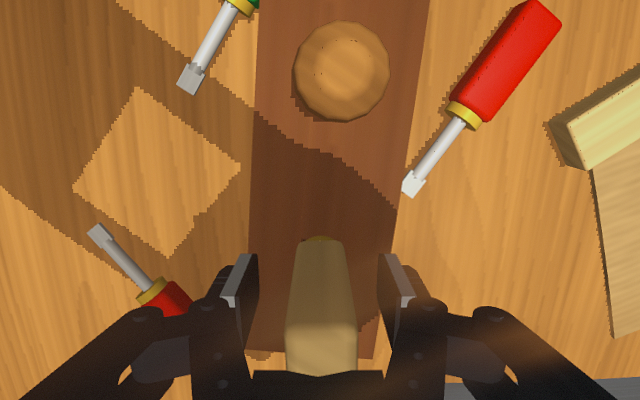

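The handle stands between the open pads at about (320,310), centred, and its top face spans rows 325–377. I'll check its offset along tool x.

```bash
python3 -c "
from h import *
np.set_printoptions(precision=2,suppress=True)
d,P=load('w3')
h=onz(d,P,[(291,325),(352,323),(357,375),(287,373)],146);print(h,h.mean(0))
h=onz(d,P,[(302,240),(342,239)],76);print(h)
"
```

```text
[[ 500.16 -303.32  146.  ]
 [ 517.23 -302.17  146.  ]
 [ 519.81 -320.36  146.  ]
 [ 499.02 -320.21  146.  ]] [ 509.05 -311.51  146.  ]
[[ 500.21 -306.18   76.  ]
 [ 518.91 -305.14   76.  ]]
```

Request:
{"fn": "arm_command", "kwargs": {"steps": [[0.8,0,0,0,0],[0.9,0,0,0,0],[0.9,0,0,0,0],[0.9,0,0,0,0],[0.9,0,0,0,0]], "newtons": 70}}

```text
time_s: 3.85
tool_pos: [509.9, -318.0, 109.1]
tool_rot: [-0.506, 0.493, -0.494, 0.506]
ft_force: [0.3, 2.0, 8.2]
gripper_width: 0.249
```

Request:
{"fn": "arm_command", "kwargs": {"steps": [[0.9,0,0,0,0],[0.9,0,-5,0,0],[0.9,0,-10,0,0],[0.9,0,-20,0,0],[0.9,0,-30,0,0]]}}

```text
time_s: 4.35
tool_pos: [508.8, -317.5, 172.8]
tool_rot: [0.506, -0.494, 0.493, -0.506]
ft_force: [0.2, -0.2, -0.6]
gripper_width: 0.247
```

```bash
python3 -c "
from h import *
rows(-15,435,80,1.5,-104.3,13)"
```

```text
[-33.5, -6.2, -0.3, -8.0]
[-33.2, -6.2, 4.4, -8.0]
[-32.3, -6.2, 9.0, -8.0]
[-30.7, -6.2, 13.4, -8.0]
[-28.5, -6.2, 17.6, -8.0]
[-25.8, -6.2, 21.4, -8.0]
[-22.5, -6.2, 24.7, -8.0]
[-18.9, -6.2, 27.7, -8.0]
[-14.8, -6.2, 30.0, -8.0]
[-10.5, -6.2, 31.8, -8.0]
[-6.0, -6.2, 32.9, -8.0]
[-1.3, -6.2, 33.5, -8.0]
[3.4, -6.2, 33.3, -8.0]
```

Request:
{"fn": "arm_command", "kwargs": {"steps": [[0.9,0,-30,0,0],[0.9,0,-20,0,0]]}}

```text
time_s: 4.55
tool_pos: [509.5, -318.1, 225.8]
tool_rot: [-0.506, 0.493, -0.495, 0.506]
ft_force: [-0.2, 0.5, -0.7]
gripper_width: 0.252
```

Request:
{"fn": "arm_command", "kwargs": {"steps": [[0.9,-33.5,-15,-0.3,-8],[0.9,-33.2,-10,4.4,-8],[0.9,-32.3,0,9,-8],[0.9,-30.7,0,13.4,-8],[0.9,-28.5,0,17.6,-8]]}}

```text
time_s: 5.05
tool_pos: [503.5, -149.2, 248.5]
tool_rot: [0.645, -0.289, 0.289, -0.645]
ft_force: [0.7, -0.4, -0.7]
gripper_width: 0.249
```

Request:
{"fn": "arm_command", "kwargs": {"steps": [[0.9,-25.8,0,21.4,-8],[0.9,-22.5,0,24.7,-8],[0.9,-18.9,0,27.7,-8],[0.9,-14.8,0,30,-8],[0.9,-10.5,0,31.8,-8]]}}

```text
time_s: 5.55
tool_pos: [498.5, 18.2, 248.5]
tool_rot: [0.705, -0.05, 0.051, -0.705]
ft_force: [0.2, -0.3, -0.3]
gripper_width: 0.248
```

Request:
{"fn": "arm_command", "kwargs": {"steps": [[0.9,-6,0,32.9,-8],[0.9,-1.3,0,33.5,-8],[0.9,3.4,0,33.3,-8],[0.9,0,0,0,0],[0.9,0,0,0,0]]}}

```text
time_s: 6.05
tool_pos: [495.7, 117.7, 248.1]
tool_rot: [0.701, 0.095, -0.095, -0.701]
ft_force: [0.8, -0.6, -1.8]
gripper_width: 0.25
```

```bash
python3 -c "
from h import *
im=wsnap('w4')"
```

```text
t 6.05 pos [495.7 117.7 248.1] zyaw 105.45 F [ 0.76 -0.57 -1.77] gw 0.25 q [ 0.082  0.013  1.586 -0.     1.542 -1.758]
```

View pics/w4.png

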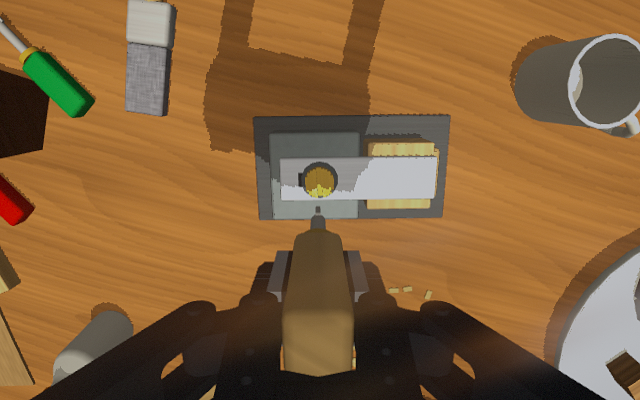

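The wrist view shows the held driver pointing down with its blade tip at about (318,207). The screw head is at (319,181), and the strap is aligned with the image rows.

```bash
python3 -c "
import cv2
t=cv2.imread('pics/w4.png')
cv2.imwrite('pics/w4c.png',cv2.resize(t[155:245,268:368],None,fx=7,fy=6.6,interpolation=cv2.INTER_CUBIC) if 0 else cv2.resize(t[155:245,268:368],None,fx=6.6,fy=6.6,interpolation=cv2.INTER_CUBIC))
cv2.imwrite('pics/w4d.png',cv2.resize(t[105:225,248:454],None,fx=3.8,fy=3.8,interpolation=cv2.INTER_CUBIC))"
```

```text
(no output)
```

View pics/w4c.png

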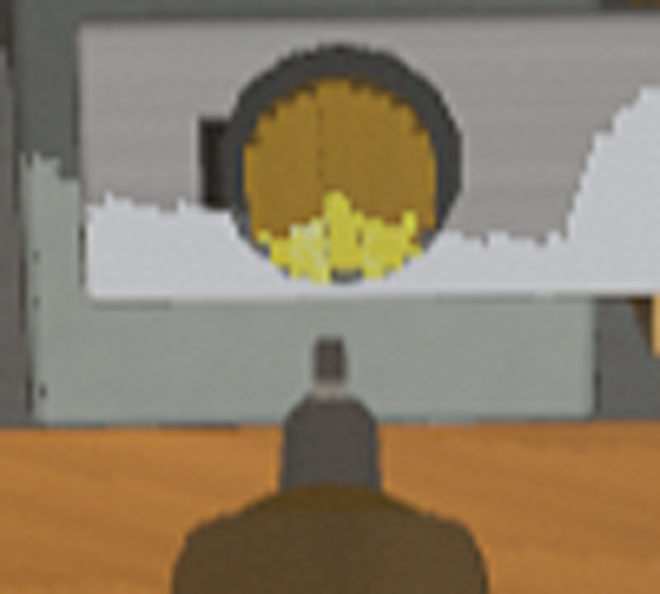

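View pics/w4d.png

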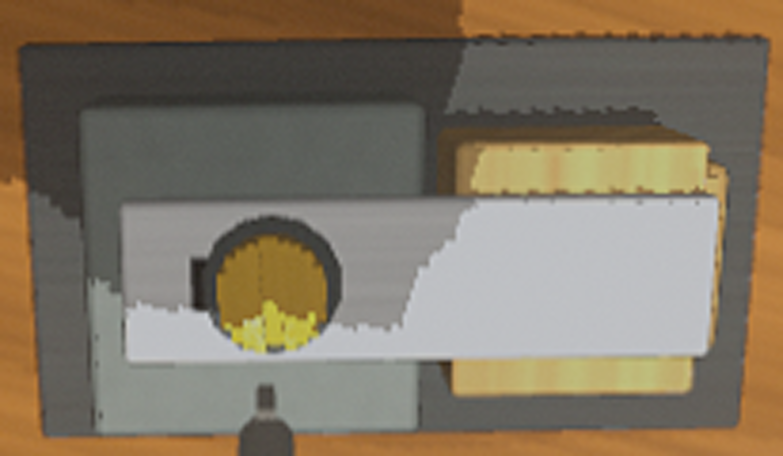

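```bash
python3 -c "
from h import *
np.set_printoptions(precision=2,suppress=True)
d,P=load('w4')
f=lambda p,x0,y0,k:[((a+.5)/k+x0-.5,(b+.5)/k+y0-.5) for a,b in p]
th=np.radians(105.45);c,s=np.cos(th),np.sin(th);X=np.array([s,-c,0]);Z=np.array([c,s,0]);T=np.array([495.7,117.7,248.1])
tip=onz(d,P,f([(330,340)],268,155,6.6),248.1-94)[0];print('tip',tip,'tool x,z',(tip-T)@X+6,(tip-T)@Z)
sc=onz(d,P,f([(342,179)],268,155,6.6),69)[0];print('screw',sc,'tool',(sc-T)@X,(sc-T)@Z)
e=onz(d,P,f([(340,78),(245,170),(437,170),(340,282)],268,155,6.6),69);print(e)
st=onz(d,P,f([(716,197),(708,356),(125,361),(121,203)],248,105,3.8),54);
y=(st[0]+st[1])/2-(st[2]+st[3])/2;y/=np.linalg.norm(y);print('strapyaw',np.degrees(np.arctan2(-y[0],y[1])),'orig',(st[2]+st[3])/2+32*y)
b=onz(d,P,f([(82,108),(424,104),(418,430),(95,433)],248,105,3.8),46);print(b,b.mean(0))
"
```

```text
tip [489.52 117.   154.1 ] tool x,z -0.14640620827780548 0.9748335705090008
screw [492.61 119.46  69.  ] tool -2.5149907059191867 2.5159120194500693
[[479.61 115.57  69.  ]
 [494.85 106.75  69.  ]
 [488.08 131.25  69.  ]
 [506.32 122.99  69.  ]]
strapyaw 16.06235462630846 orig [494.4  115.77  54.  ]
[[466.18  64.95  46.  ]
 [443.55 143.4   46.  ]
 [522.36 166.3   46.  ]
 [545.12  87.04  46.  ]] [494.3  115.42  46.  ]
```

Request:
{"fn": "arm_command", "kwargs": {"steps": [[0.9,-2.4,15,1.5,-0.5],[0.9,0,25,0,0],[0.9,0,20,0,0],[0.9,0,9,0,0],[0.9,0,0,0,0]]}}

```text
time_s: 6.6
tool_pos: [492.9, 117.3, 177.7]
tool_rot: [0.7, 0.097, -0.098, -0.7]
ft_force: [-0.3, 0.0, -0.5]
gripper_width: 0.247
```

Request:
{"fn": "arm_command", "kwargs": {"steps": [[0.9,0,0,0,0],[0.9,0,0,0,0]]}}

```text
time_s: 6.8
tool_pos: [493.6, 117.9, 179.5]
tool_rot: [0.7, 0.098, -0.097, -0.7]
ft_force: [-0.1, 0.7, -0.8]
gripper_width: 0.246
```

```bash
python3 -c "
from h import *
im=wsnap('w5')
cv2.imwrite('pics/w5c.png',cv2.resize(im[90:290,200:440],None,fx=3,fy=3,interpolation=cv2.INTER_CUBIC))"
```

```text
t 6.8 pos [493.6 117.9 179.5] zyaw 105.91 F [-0.07  0.72 -0.82] gw 0.246 q [ 0.083  0.043  1.695 -0.     1.402 -1.766]
```

View pics/w5c.png

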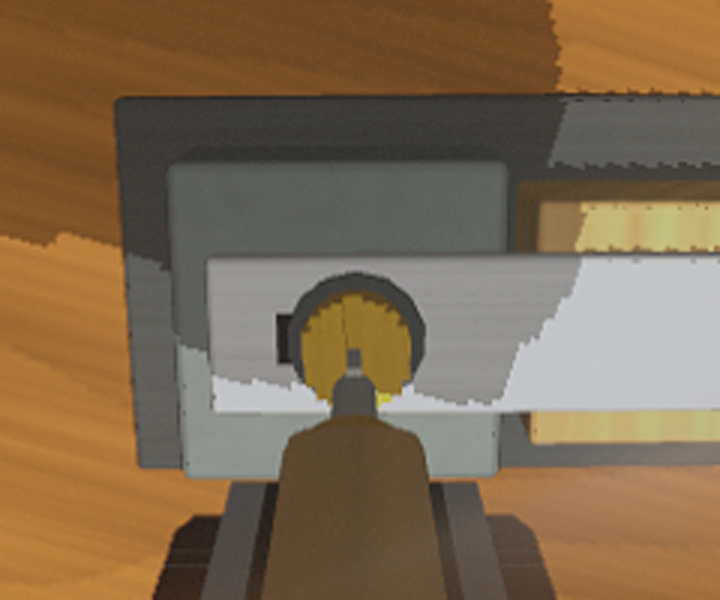

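```bash
python3 -c "
from h import *
im=cv2.imread('pics/w5.png');cv2.imwrite('pics/w5d.png',cv2.resize(im[180:235,290:350],None,fx=10,fy=10,interpolation=cv2.INTER_CUBIC))
np.set_printoptions(precision=2,suppress=True)
d,P=load('w5')
f=lambda p,x0,y0,k:[((a+.5)/k+x0-.5,(b+.5)/k+y0-.5) for a,b in p]
th=np.radians(105.9);c,s=np.cos(th),np.sin(th);X=np.array([s,-c,0]);Z=np.array([c,s,0]);T=np.array([493.6,117.9,179.5])
tip=onz(d,P,f([(354,349)],200,90,3),179.5-94)[0];print('tip',tip,'tool x,z',(tip-T)@X+6,(tip-T)@Z)
for p in [(356,346),(301,340),(411,340),(356,292),(346,310)]:
  sc=onz(d,P,f([p],200,90,3),69)[0];print('screw',sc,'tool',(sc-T)@X,(sc-T)@Z)
"
```

```text
tip [487.43 117.27  85.5 ] tool x,z -0.10763222289995955 1.081819287380224
screw [491.46 118.89  69.  ] tool -1.7911661319046026 1.5379212589154145
screw [493.54 106.33  69.  ] tool -3.2312679173720764 -11.110807467413252
screw [486.6  130.66  69.  ] tool -3.2336513606717436 14.184877757316134
screw [479.15 115.37  69.  ] tool -14.592585661980495 1.5310145461679154
screw [483.83 114.34  69.  ] tool -10.366945016984335 -0.7470315287996855
```

View pics/w5d.png

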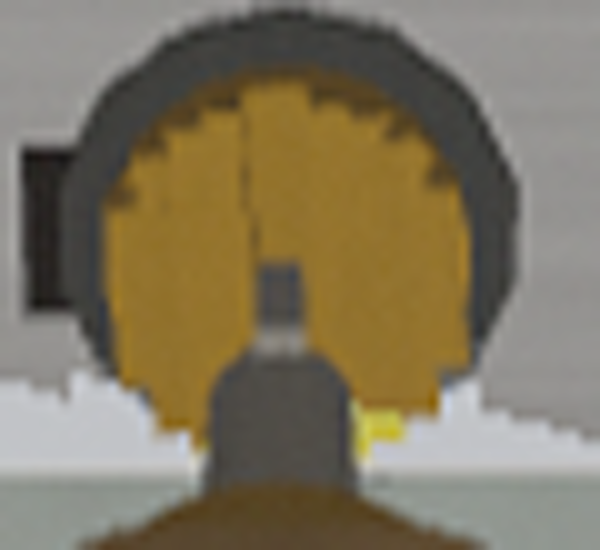

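```bash
python3 -c "
from h import *
np.set_printoptions(precision=2,suppress=True)
d,P=load('w5')
f=lambda p,x0,y0,k:[((a+.5)/k+x0-.5,(b+.5)/k+y0-.5) for a,b in p]
th=np.radians(105.9);c,s=np.cos(th),np.sin(th);X=np.array([s,-c,0]);Z=np.array([c,s,0]);T=np.array([493.6,117.9,179.5])
for p,z in [((430,256),54),((430,411),54),((400,160),46),((400,476),46)]:
  sc=onz(d,P,f([p],200,90,3),z)[0];print('tool',(sc-T)@X,(sc-T)@Z)
for p,z in [((287,75),69),((104,250),69),((470,250),69),((287,250),69),((297,10),57)]:
  sc=onz(d,P,f([p],290,180,10),z)[0];print('tool',(sc-T)@X,(sc-T)@Z)
"
```

```text
tool -19.73692800803078 19.24370768314883
tool 19.6900159042584 20.04106417221705
tool -41.613548696804976 12.144160167239374
tool 40.81512287289866 13.147363369675967
tool -14.557536200519461 1.4743003517430318
tool -2.1145490633864172 -11.16114057523222
tool -2.1169682587138188 14.121257942713363
tool -2.1158442208487585 1.4801898082831
tool -16.339366507913134 2.2005528111830737
```

The tip is aligned to within about 0.5 mm: the strap midline is at tool x≈0, and the slot is about 0.4 mm to +z of the blade. I'll go down carefully.

Request:
{"fn": "arm_command", "kwargs": {"steps": [[0.9,0,7,0.4,0],[0.9,0,5,0,0],[0.9,0,0,0,0],[0.9,0,0,0,0]], "newtons": 80}}

```text
time_s: 7.25
tool_pos: [492.9, 118.5, 166.1]
tool_rot: [0.7, 0.098, -0.098, -0.7]
ft_force: [-0.6, -0.0, -0.6]
gripper_width: 0.248
```

Request:
{"fn": "arm_command", "kwargs": {"steps": [[0.9,0,1,0,0],[0.9,0,1,0,0],[0.9,0,0,0,0]]}}

```text
time_s: 7.55
tool_pos: [493.0, 118.5, 164.2]
tool_rot: [0.7, 0.098, -0.098, -0.7]
ft_force: [-0.5, -0.5, -1.5]
gripper_width: 0.247
```

Request:
{"fn": "arm_command", "kwargs": {"steps": [[0.9,0,1,0,0],[0.9,0,1,0,0],[0.9,0,0,0,0]]}}

```text
time_s: 7.85
tool_pos: [492.9, 118.5, 162.2]
tool_rot: [0.7, 0.098, -0.098, -0.7]
ft_force: [0.1, -0.0, -1.6]
gripper_width: 0.246
```

Request:
{"fn": "arm_command", "kwargs": {"steps": [[0.9,0,1,0,0],[0.9,0,0.5,0,0],[0.9,0,0,0,0]]}}

```text
time_s: 8.15
tool_pos: [493.0, 118.5, 160.7]
tool_rot: [0.7, 0.098, -0.098, -0.7]
ft_force: [-0.1, -0.1, -0.6]
gripper_width: 0.244
```

Request:
{"fn": "arm_command", "kwargs": {"steps": [[0.9,0,1,0,0],[0.9,0,0.5,0,0],[0.9,0,0,0,0]]}}

```text
time_s: 8.45
tool_pos: [493.0, 118.5, 159.2]
tool_rot: [0.7, 0.098, -0.098, -0.7]
ft_force: [0.1, 0.3, -1.2]
gripper_width: 0.248
```

Request:
{"fn": "arm_command", "kwargs": {"steps": [[0.9,0,1,0,0],[0.9,0,0,0,0]]}}

```text
time_s: 8.65
tool_pos: [493.0, 118.5, 158.2]
tool_rot: [0.7, 0.098, -0.098, -0.7]
ft_force: [0.3, -0.4, -1.4]
gripper_width: 0.25
```

Request:
{"fn": "arm_command", "kwargs": {"steps": [[0.9,0,1,0,0],[0.9,0,0,0,0]]}}

```text
time_s: 8.85
tool_pos: [493.0, 118.5, 157.2]
tool_rot: [0.7, 0.098, -0.098, -0.7]
ft_force: [-0.4, -0.2, -0.9]
gripper_width: 0.254
```

Request:
{"fn": "arm_command", "kwargs": {"steps": [[0.9,0,1,0,0],[0.9,0,0,0,0]]}}

```text
time_s: 9.05
tool_pos: [493.1, 118.5, 156.5]
tool_rot: [0.7, 0.098, -0.098, -0.7]
ft_force: [-1.4, 0.6, 4.3]
gripper_width: 0.248
```

```bash
python3 -c "
from h import *
im=wsnap('w6')
cv2.imwrite('pics/w6d.png',cv2.resize(im[185:265,280:360],None,fx=7,fy=7,interpolation=cv2.INTER_CUBIC))"
```

```text
t 9.05 pos [493.1 118.5 156.5] zyaw 105.94 F [-1.35  0.63  4.33] gw 0.248 q [ 0.084  0.059  1.726 -0.     1.356 -1.765]
```

View pics/w6d.png

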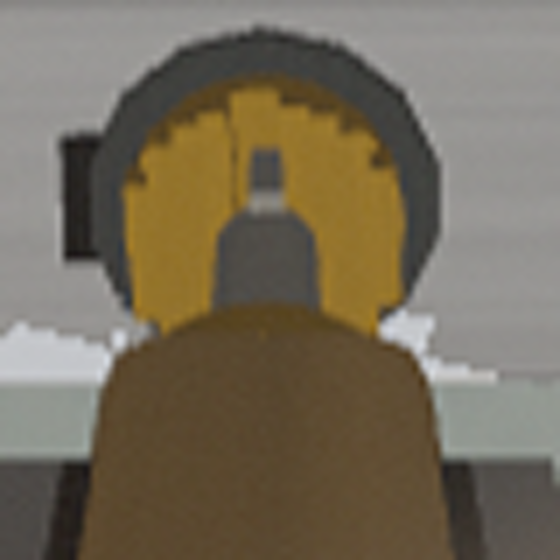

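Request:
{"fn": "arm_command", "kwargs": {"steps": [[0.9,0,1,0,0],[0.9,0,1,0,0],[0.9,0,0,0,0]]}}

```text
time_s: 9.4
tool_pos: [493.1, 118.5, 154.4]
tool_rot: [0.7, 0.098, -0.098, -0.7]
ft_force: [-1.0, -0.0, 5.6]
gripper_width: 0.25
```

Request:
{"fn": "arm_command", "kwargs": {"steps": [[0.9,0,1,0,0],[0.9,0,1,0,0],[0.9,0,0,0,0]]}}

```text
time_s: 9.7
tool_pos: [493.1, 118.5, 152.6]
tool_rot: [0.7, 0.098, -0.098, -0.7]
ft_force: [-1.5, -0.1, 7.3]
gripper_width: 0.245
```

Request:
{"fn": "arm_command", "kwargs": {"steps": [[0.9,0,1,0,0],[0.9,0,0.8,0,0],[0.9,0,0,0,0]]}}

```text
time_s: 10.0
tool_pos: [493.2, 118.5, 151.1]
tool_rot: [0.7, 0.098, -0.098, -0.7]
ft_force: [-1.7, -0.5, 9.2]
gripper_width: 0.247
```

Request:
{"fn": "arm_command", "kwargs": {"steps": [[0.9,0,0,0,3],[0.9,0,0,0,3],[0.9,0,0,0,3]]}}

```text
time_s: 10.3
tool_pos: [493.3, 118.4, 151.1]
tool_rot: [0.706, 0.042, -0.042, -0.706]
ft_force: [-1.5, -0.6, 8.8]
gripper_width: 0.246
```

```bash
cat > s.py <<'E'
from h import *
from plant import manip
s=manip.state();zy=np.degrees(np.arctan2(*R.from_quat(s["tool_rot"]).as_matrix()[[1,0],2]))
print(round(s["time_s"],2),s["tool_pos"].round(2),"zyaw",zy.round(2),"F",s["ft_force"].round(2),"M",s["wrist_torque"].round(3),"gw",round(s["gripper_width"],3))
E
python3 s.py
```

```text
10.3 [493.32 118.44 151.08] zyaw 96.81 F [-1.52 -0.56  8.82] M [-0.155  0.248 -0.003] gw 0.246
```

Request:
{"fn": "arm_command", "kwargs": {"steps": [[0.9,0,0,0,4],[0.9,0,0,0,4],[0.9,0,0,0,4],[0.9,0,0,0,4]]}}

```text
time_s: 10.7
tool_pos: [493.3, 118.6, 151.1]
tool_rot: [-0.705, 0.057, -0.057, 0.705]
ft_force: [-0.9, 1.4, 9.2]
gripper_width: 0.248
```

```bash
python3 s.py
```

```text
10.7 [493.27 118.63 151.07] zyaw 80.77 F [-0.93  1.36  9.16] M [0.248 0.354 0.067] gw 0.248
```

Request:
{"fn": "arm_command", "kwargs": {"steps": [[0.9,0,0,0,4],[0.9,0,0,0,4],[0.9,0,0,0,4],[0.9,0,0,0,4],[0.9,0,0,0,4]]}}

```text
time_s: 11.2
tool_pos: [493.3, 118.8, 151.0]
tool_rot: [-0.684, 0.178, -0.179, 0.685]
ft_force: [-0.6, 2.4, 7.9]
gripper_width: 0.248
```

```bash
python3 s.py
```

```text
11.2 [493.31 118.81 151.04] zyaw 60.78 F [-0.61  2.44  7.87] M [0.684 0.189 0.03 ] gw 0.248
```

Request:
{"fn": "arm_command", "kwargs": {"steps": [[0.9,-0.1,0,0.2,4],[0.9,0,0,0,4],[0.9,0,0,0,4],[0.9,0,0,0,4]]}}

```text
time_s: 11.6
tool_pos: [493.4, 119.1, 151.1]
tool_rot: [-0.652, 0.272, -0.272, 0.653]
ft_force: [-0.6, 2.8, 8.3]
gripper_width: 0.246
```

```bash
python3 s.py
```

```text
11.6 [493.44 119.08 151.12] zyaw 44.77 F [-0.64  2.78  8.27] M [0.767 0.008 0.042] gw 0.246
```

Request:
{"fn": "arm_command", "kwargs": {"steps": [[0.9,0,0,0,4],[0.9,0,0,0,4],[0.9,0,0,0,4],[0.9,0,0,0,4]]}}

```text
time_s: 12.0
tool_pos: [493.6, 119.2, 151.2]
tool_rot: [-0.608, 0.36, -0.36, 0.609]
ft_force: [1.2, 4.2, 8.0]
gripper_width: 0.244
```

```bash
python3 s.py
```

```text
12.0 [493.57 119.18 151.17] zyaw 28.77 F [1.18 4.16 8.04] M [ 0.986 -0.271  0.008] gw 0.244
```

Request:
{"fn": "arm_command", "kwargs": {"steps": [[0.9,-0.6,0,0.5,0],[0.9,0,0,0,4],[0.9,0,0,0,4]]}}

```text
time_s: 12.3
tool_pos: [493.7, 119.7, 151.1]
tool_rot: [-0.582, 0.401, -0.402, 0.582]
ft_force: [0.9, 1.3, 8.2]
gripper_width: 0.245
```

```bash
python3 s.py
```

```text
12.3 [493.7  119.68 151.14] zyaw 20.79 F [0.89 1.26 8.2 ] M [ 0.315 -0.175  0.081] gw 0.245
```

Request:
{"fn": "arm_command", "kwargs": {"steps": [[0.9,0,0,0,4],[0.9,0,0,0,4],[0.9,0,0,0,3],[0.9,0,0,0,0]]}}

```text
time_s: 12.7
tool_pos: [493.8, 119.7, 151.2]
tool_rot: [-0.54, 0.455, -0.456, 0.542]
ft_force: [0.7, 1.2, 8.0]
gripper_width: 0.246
```

```bash
python3 s.py; python3 -c "
from h import *
im=wsnap('w7')
cv2.imwrite('pics/w7d.png',cv2.resize(im[175:275,270:370],None,fx=6,fy=6,interpolation=cv2.INTER_CUBIC))"
```

```text
12.7 [493.81 119.72 151.21] zyaw 9.82 F [0.74 1.17 8.04] M [ 0.445 -0.393  0.034] gw 0.246
t 12.7 pos [493.8 119.7 151.2] zyaw 9.82 F [0.74 1.17 8.04] gw 0.246 q [ 0.086  0.064  1.732  0.     1.343 -0.085]
```

View pics/w7d.png

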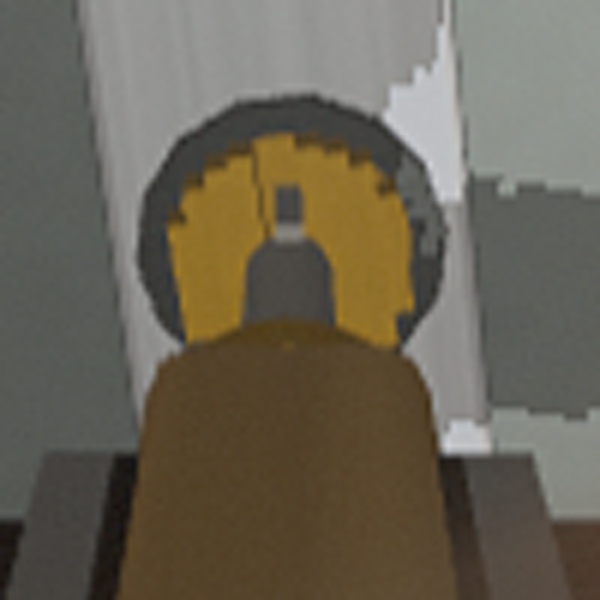

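The slot (crop line (255,140)–(268,235)) now runs along the strap direction, so the quarter turn is done. I'll relax the twist within its play and let the screw rise.

Request:
{"fn": "arm_command", "kwargs": {"steps": [[0.9,0,0,0,-3],[0.9,0,0,0,-2],[0.9,0,-2,0,0],[0.9,0,-2,0,0],[0.9,0,-2,0,0]]}}

```text
time_s: 13.25
tool_pos: [493.6, 119.6, 156.9]
tool_rot: [-0.56, 0.43, -0.431, 0.561]
ft_force: [1.5, 0.7, 3.2]
gripper_width: 0.25
```

Request:
{"fn": "arm_command", "kwargs": {"steps": [[0.9,0,-1.5,0,0],[0.9,0,-1.5,0,0],[0.9,0,0,0,0]]}}

```text
time_s: 13.55
tool_pos: [493.3, 119.5, 159.5]
tool_rot: [-0.561, 0.431, -0.431, 0.561]
ft_force: [4.0, 1.7, -0.4]
gripper_width: 0.246
```

```bash
python3 s.py
```

```text
13.55 [493.31 119.53 159.47] zyaw 14.94 F [ 4.    1.71 -0.42] M [ 0.365 -0.973  0.049] gw 0.246
```

Request:
{"fn": "arm_command", "kwargs": {"steps": [[0.9,0,0,0.5,0],[0.9,0,-2,0,0],[0.9,0,-2,0,0],[0.9,0,-2,0,0],[0.9,0,-4,0,0]]}}

```text
time_s: 14.05
tool_pos: [493.4, 119.5, 169.5]
tool_rot: [0.561, -0.431, 0.431, -0.56]
ft_force: [-0.3, -0.5, -0.9]
gripper_width: 0.245
```

Request:
{"fn": "arm_command", "kwargs": {"steps": [[0.9,0,-20,0,0],[0.9,0,-40,0,0],[0.9,0,-25,0,0],[0.9,0,0,0,0],[0.9,0,0,0,0]]}}

```text
time_s: 14.55
tool_pos: [493.6, 119.6, 254.6]
tool_rot: [-0.561, 0.431, -0.431, 0.561]
ft_force: [0.2, 0.7, -2.0]
gripper_width: 0.245
```

```bash
python3 s.py; python3 -c "
from h import *
im=wsnap('w8')
cv2.imwrite('pics/w8d.png',cv2.resize(im[100:260,220:460],None,fx=3.2,fy=3.2,interpolation=cv2.INTER_CUBIC))"
```

```text
14.55 [493.6  119.58 254.61] zyaw 14.93 F [ 0.23  0.7  -1.98] M [ 0.042  0.    -0.037] gw 0.245
t 14.55 pos [493.6 119.6 254.6] zyaw 14.93 F [ 0.23  0.7  -1.98] gw 0.245 q [ 0.086  0.007  1.579 -0.     1.555 -0.175]
```

View pics/w8d.png

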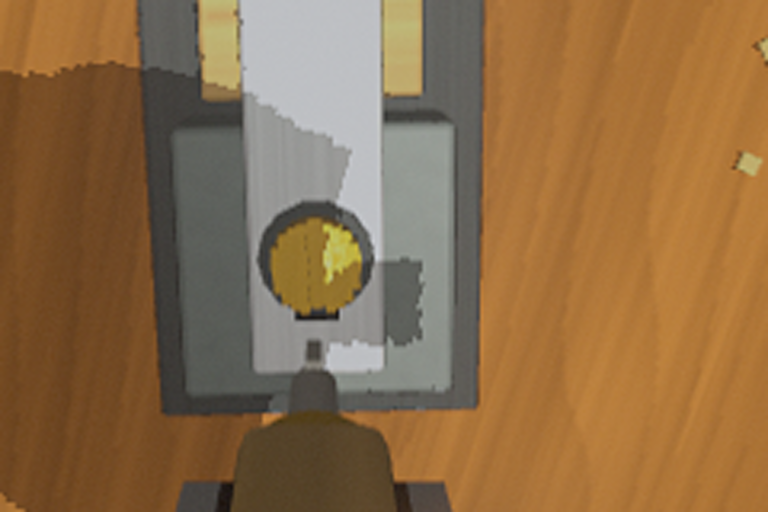

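The wrist view shows the slot line at crop (308,225)–(306,315), parallel to the strap. I'll measure the angle in an enlarged crop.

```bash
python3 -c "
from h import *
im=cv2.imread('pics/w8.png')
cv2.imwrite('pics/w8e.png',cv2.resize(im[158:208,290:350],None,fx=12,fy=12,interpolation=cv2.INTER_CUBIC))"
```

```text
(no output)
```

View pics/w8e.png

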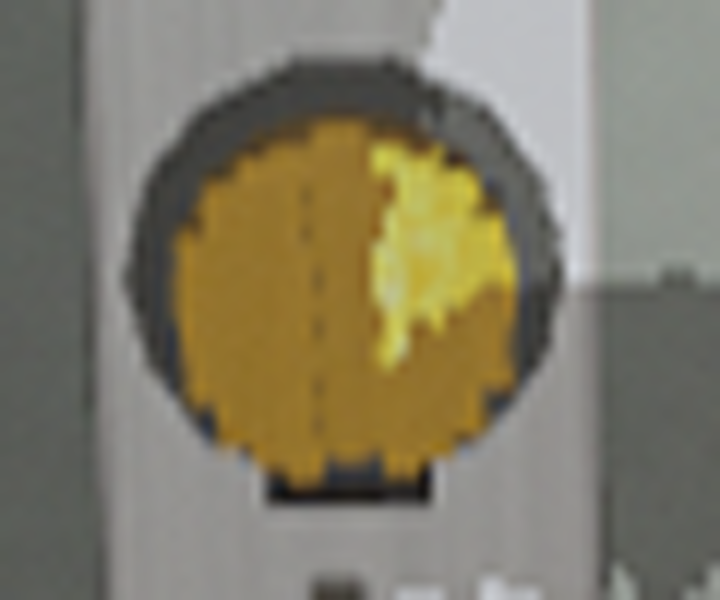

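The slot is within about 2° of the strap direction and the head is back up, so the screw is locked. I'll return the driver to the rack.

```bash
python3 -c "
from h import *
rows(15.7,-437.5,0,14.9,13.4,10)"
```

```text
[42.7, 0.0, -9.7, 1.3]
[42.9, 0.0, -8.7, 1.3]
[43.1, 0.0, -7.7, 1.3]
[43.3, 0.0, -6.7, 1.3]
[43.4, 0.0, -5.7, 1.3]
[43.5, 0.0, -4.7, 1.3]
[43.6, 0.0, -3.7, 1.3]
[43.7, 0.0, -2.6, 1.3]
[43.7, 0.0, -1.6, 1.3]
[43.8, 0.0, -0.6, 1.3]
```

Request:
{"fn": "arm_command", "kwargs": {"steps": [[0.9,42.7,0,-9.7,1.3],[0.9,42.9,0,-8.7,1.3],[0.9,43.1,0,-7.7,1.3],[0.9,43.3,0,-6.7,1.3],[0.9,43.4,0,-5.7,1.3]]}}

```text
time_s: 15.1
tool_pos: [501.4, -100.7, 253.4]
tool_rot: [0.535, -0.463, 0.462, -0.535]
ft_force: [1.4, 0.9, -0.4]
gripper_width: 0.248
```

Request:
{"fn": "arm_command", "kwargs": {"steps": [[0.9,43.5,0,-4.7,1.3],[0.9,43.6,0,-3.7,1.3],[0.9,43.7,0,-2.6,1.4],[0.9,43.7,0,-1.6,1.4],[0.9,43.8,0,-0.6,1.4]]}}

```text
time_s: 15.6
tool_pos: [510.3, -319.4, 253.1]
tool_rot: [0.507, -0.494, 0.492, -0.507]
ft_force: [0.6, 0.3, -0.7]
gripper_width: 0.249
```

Request:
{"fn": "arm_command", "kwargs": {"steps": [[0.9,0,0,0,0],[0.9,0,0,0,0],[0.9,0,0,0,0],[0.9,0,0,0,0]]}}

```text
time_s: 16.0
tool_pos: [511.0, -316.7, 254.5]
tool_rot: [-0.507, 0.493, -0.492, 0.507]
ft_force: [0.8, 1.4, -0.8]
gripper_width: 0.248
```

```bash
python3 s.py; python3 -c "
from h import *
im=wsnap('w9')
cv2.imwrite('pics/w9d.png',cv2.resize(im[130:270,240:400],None,fx=4,fy=4,interpolation=cv2.INTER_CUBIC))"
```

```text
16.0 [ 510.99 -316.69  254.46] zyaw 1.71 F [ 0.77  1.4  -0.8 ] M [-0.003  0.003  0.046] gw 0.248
t 16.0 pos [ 511.  -316.7  254.5] zyaw 1.71 F [ 0.77  1.4  -0.8 ] gw 0.248 q [-0.683  0.203  1.363  0.     1.575 -0.713]
```

View pics/w9d.png

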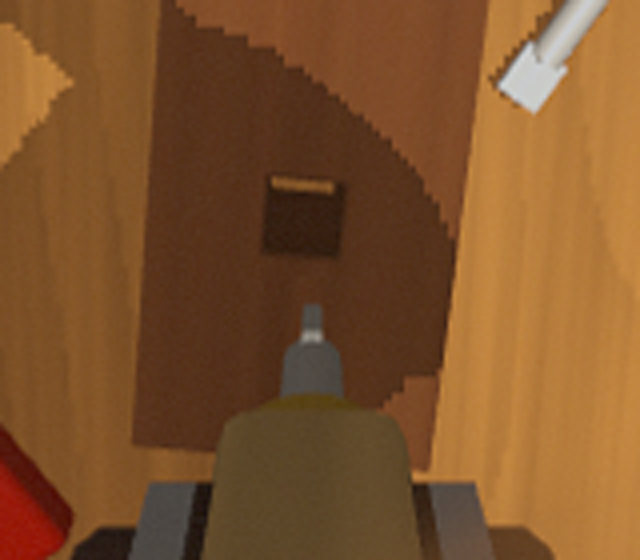

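The hole is at crop corners (270,177), (344,184), (339,257) and (262,252), and the blade tip is at (313,306).

```bash
python3 -c "
from h import *
np.set_printoptions(precision=2,suppress=True)
d,P=load('w9')
f=lambda p,x0,y0,k:[((a+.5)/k+x0-.5,(b+.5)/k+y0-.5) for a,b in p]
th=np.radians(1.71);c,s=np.cos(th),np.sin(th);X=np.array([s,-c,0]);Z=np.array([c,s,0]);T=np.array([511,-316.7,254.5])
tip=onz(d,P,f([(313,306)],240,130,4),254.5-94)[0];print('tip',tip,'tool x,z',(tip-T)@X+6,(tip-T)@Z)
h=onz(d,P,f([(270,177),(344,184),(339,257),(262,252)],240,130,4),70);m=h.mean(0);print(h,m,'tool',(m-T)@X,(m-T)@Z)
"
```

```text
tip [ 510.09 -310.31  160.5 ] tool x,z -0.41254914860090874 -0.7162229519762716
[[ 500.58 -308.31   70.  ]
 [ 516.99 -309.41   70.  ]
 [ 516.47 -326.16   70.  ]
 [ 499.15 -325.51   70.  ]] [ 508.3  -317.35   70.  ] tool 0.5654326333616738 -2.7195920916132432
```

Request:
{"fn": "arm_command", "kwargs": {"steps": [[0.9,1,20,-2,0],[0.9,0,30,0,0],[0.9,0,20,0,0],[0.9,0,11,0,0],[0.9,0,0,0,0]]}}

```text
time_s: 16.55
tool_pos: [508.7, -318.1, 172.6]
tool_rot: [0.507, -0.493, 0.492, -0.507]
ft_force: [-0.5, 0.3, -1.0]
gripper_width: 0.248
```

Request:
{"fn": "arm_command", "kwargs": {"steps": [[0.9,0,0,0,0],[0.9,0,0,0,0]]}}

```text
time_s: 16.75
tool_pos: [509.3, -319.0, 174.9]
tool_rot: [-0.507, 0.492, -0.493, 0.507]
ft_force: [-0.8, 0.3, -1.0]
gripper_width: 0.245
```

```bash
python3 s.py; python3 -c "
from h import *
im=wsnap('w10')
cv2.imwrite('pics/w10d.png',cv2.resize(im[130:270,240:400],None,fx=4,fy=4,interpolation=cv2.INTER_CUBIC))"
```

```text
16.75 [ 509.34 -319.03  174.9 ] zyaw 1.65 F [-0.81  0.27 -0.99] M [-0.012  0.002 -0.058] gw 0.245
t 16.75 pos [ 509.3 -319.   174.9] zyaw 1.65 F [-0.81  0.27 -0.99] gw 0.245 q [-0.688  0.237  1.484 -0.     1.419 -0.716]
```

View pics/w10d.png

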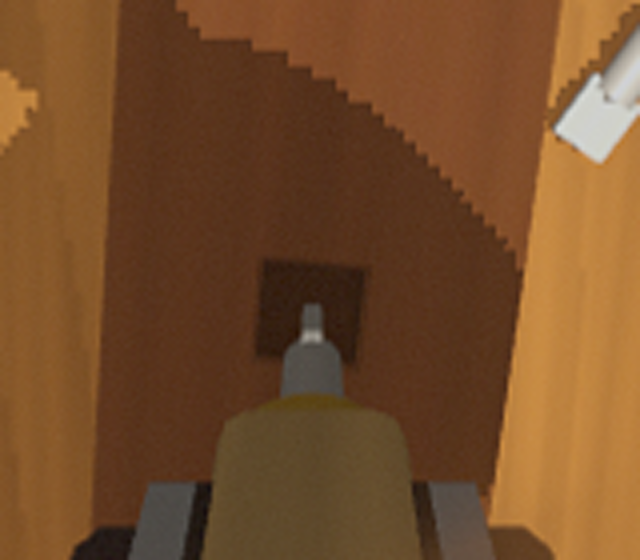

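```bash
python3 -c "
from h import *
np.set_printoptions(precision=2,suppress=True)
d,P=load('w10')
f=lambda p,x0,y0,k:[((a+.5)/k+x0-.5,(b+.5)/k+y0-.5) for a,b in p]
th=np.radians(1.65);c,s=np.cos(th),np.sin(th);X=np.array([s,-c,0]);Z=np.array([c,s,0]);T=np.array([509.34,-319.03,174.9])
tip=onz(d,P,f([(312,306)],240,130,4),174.9-94)[0];print('tip',tip,'tool x,z',(tip-T)@X+6,(tip-T)@Z)
h=onz(d,P,f([(263,260),(367,268),(356,362),(256,355)],240,130,4),70);m=h.mean(0);print(h,m,'tool',(m-T)@X,(m-T)@Z)
"
```

```text
tip [ 508.44 -312.81   80.9 ] tool x,z -0.2410967711421037 -0.7221874262692883
[[ 500.13 -308.33   70.  ]
 [ 517.57 -309.23   70.  ]
 [ 516.35 -325.94   70.  ]
 [ 499.25 -325.15   70.  ]] [ 508.33 -317.16   70.  ] tool -1.894871513085136 -0.9605695347707927
```

Request:
{"fn": "arm_command", "kwargs": {"steps": [[0.9,-1.5,4,-0.2,0],[0.9,0,8,0,0],[0.9,0,8,0,0],[0.9,0,0,0,0]]}}

```text
time_s: 17.2
tool_pos: [508.2, -317.0, 151.9]
tool_rot: [0.507, -0.494, 0.492, -0.507]
ft_force: [-1.1, 0.2, -0.4]
gripper_width: 0.25
```

```bash
python3 s.py
```

```text
17.2 [ 508.18 -317.    151.85] zyaw 1.63 F [-1.07  0.18 -0.37] M [ 0.033  0.059 -0.014] gw 0.25
```

Request:
{"fn": "arm_command", "kwargs": {"steps": [[0.9,0,10,0,0],[0.9,0,10,0,0],[0.9,0,10,0,0],[0.9,0,5,0,0],[0.9,0,0,0,0]]}}

```text
time_s: 17.7
tool_pos: [508.4, -317.1, 117.5]
tool_rot: [0.507, -0.493, 0.492, -0.507]
ft_force: [-0.1, -0.4, -1.0]
gripper_width: 0.244
```

```bash
python3 s.py
```

```text
17.7 [ 508.37 -317.14  117.48] zyaw 1.64 F [-0.09 -0.45 -1.01] M [0.017 0.035 0.038] gw 0.244
```

It is in the hole with no contact forces. I'll lower the last part to the collar's seat.

Request:
{"fn": "arm_command", "kwargs": {"steps": [[0.9,0,3,0,0],[0.9,0,2,0,0],[0.9,0,1,0,0],[0.9,0,0,0,0]]}}

```text
time_s: 18.1
tool_pos: [508.7, -317.4, 112.5]
tool_rot: [0.507, -0.493, 0.493, -0.507]
ft_force: [0.6, 0.3, -0.9]
gripper_width: 0.249
```

Request:
{"fn": "arm_command", "kwargs": {"steps": [[0.9,0,1,0,0],[0.9,0,1,0,0],[0.9,0,0,0,0]]}}

```text
time_s: 18.4
tool_pos: [508.6, -317.4, 110.4]
tool_rot: [0.507, -0.493, 0.493, -0.507]
ft_force: [-0.8, 0.5, -1.4]
gripper_width: 0.251
```

Request:
{"fn": "arm_command", "kwargs": {"steps": [[0.9,0,1,0,0],[0.9,0,0,0,0]]}}

```text
time_s: 18.6
tool_pos: [508.6, -317.3, 109.4]
tool_rot: [0.507, -0.493, 0.493, -0.507]
ft_force: [0.0, -0.1, -1.1]
gripper_width: 0.248
```

Request:
{"fn": "arm_command", "kwargs": {"steps": [[0.9,0,0.7,0,0],[0.9,0,0,0,0]]}}

```text
time_s: 18.8
tool_pos: [508.7, -317.4, 109.1]
tool_rot: [0.507, -0.493, 0.493, -0.507]
ft_force: [-0.9, 1.1, 3.1]
gripper_width: 0.246
```

Request:
{"fn": "arm_command", "kwargs": {"steps": [[0.9,0,0.7,0,0],[0.9,0,0,0,0]]}}

```text
time_s: 19.0
tool_pos: [508.7, -317.5, 109.1]
tool_rot: [0.507, -0.493, 0.493, -0.507]
ft_force: [-3.7, 2.8, 12.8]
gripper_width: 0.249
```

Seated at TCP z 109.1, the same height as at the grasp. I'll release.

Request:
{"fn": "arm_command", "kwargs": {"steps": [[0.9,0,-0.7,0,0],[0.7,0,0,0,0],[0.4,0,0,0,0],[0.4,0,0,0,0],[0.4,0,0,0,0]]}}

```text
time_s: 19.5
tool_pos: [508.7, -317.4, 108.7]
tool_rot: [0.507, -0.493, 0.493, -0.507]
ft_force: [-0.4, -0.6, -0.3]
gripper_width: 0.599
```

Request:
{"fn": "arm_command", "kwargs": {"steps": [[0.4,0,-5,0,0],[0.4,0,-15,0,0],[0.4,0,-40,0,0],[0.4,0,-50,0,0],[0.4,0,-45,0,0]]}}

```text
time_s: 20.0
tool_pos: [508.5, -317.1, 267.5]
tool_rot: [-0.507, 0.492, -0.493, 0.507]
ft_force: [0.1, -1.4, 0.4]
gripper_width: 0.6
```

Request:
{"fn": "arm_command", "kwargs": {"steps": [[0.4,0,0,0,0],[0.4,0,0,0,0]]}}

```text
time_s: 20.2
tool_pos: [508.9, -317.5, 266.1]
tool_rot: [-0.507, 0.492, -0.494, 0.507]
ft_force: [0.2, -0.3, -0.6]
gripper_width: 0.599
```

```bash
python3 s.py; python3 -c "
from h import *
from plant import optics
im=wsnap('w11')
a=optics.snapshot('scene')['image'];b=optics.snapshot('top')['image']
cv2.imwrite('pics/s11.png',a);cv2.imwrite('pics/t11.png',b)
cv2.imwrite('pics/s11c.png',cv2.resize(a[215:335,190:310],None,fx=5,fy=5,interpolation=cv2.INTER_CUBIC))"
```

```text
20.2 [ 508.87 -317.5   266.12] zyaw 1.64 F [ 0.16 -0.28 -0.64] M [-0.085  0.022  0.   ] gw 0.599
t 20.2 pos [ 508.9 -317.5  266.1] zyaw 1.64 F [ 0.16 -0.28 -0.64] gw 0.599 q [-0.686  0.195  1.349 -0.     1.594 -0.715]
```

View pics/w11.png

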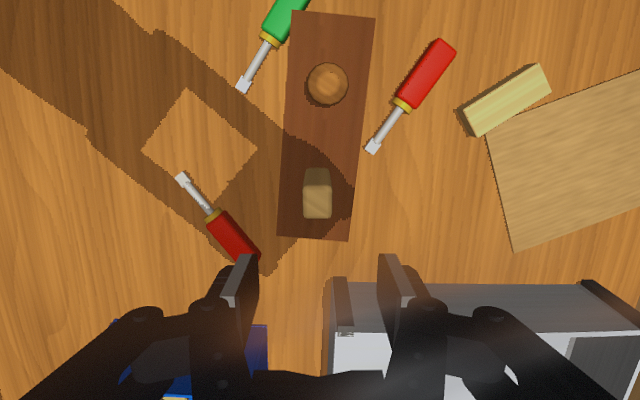

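View pics/s11c.png

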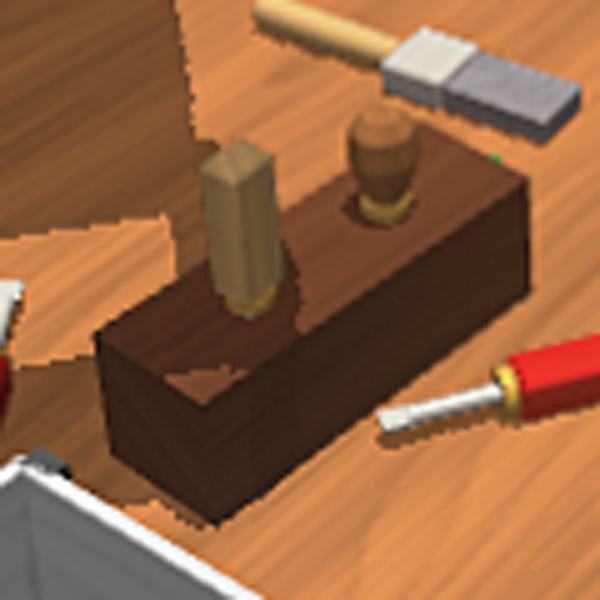

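View pics/t11.png

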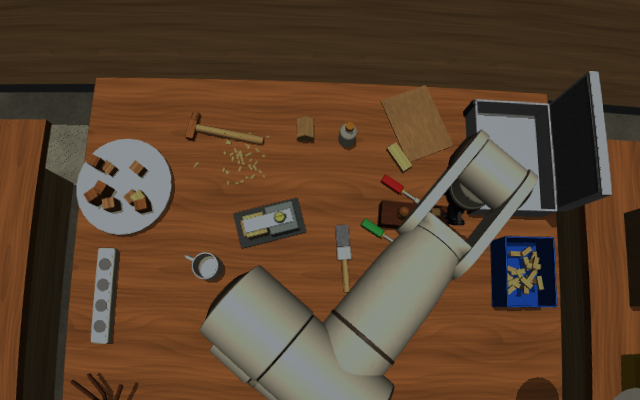

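The driver is in its hole. The green and red look-alikes now lie flat; the wrist picture at t=1.4 s already showed that, before I touched anything. I see a grey glint under the collar at crop (248,314), so I'll check the seating closely.

```bash
python3 -c "
import cv2,numpy as np
a=cv2.imread('pics/scene0.png')[235:290,215:265];b=cv2.imread('pics/s11.png')[235:290,215:265]
cv2.imwrite('pics/cmp.png',cv2.resize(np.hstack([a,b]),None,fx=8,fy=8,interpolation=cv2.INTER_CUBIC))"
```

```text
(no output)
```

View pics/cmp.png

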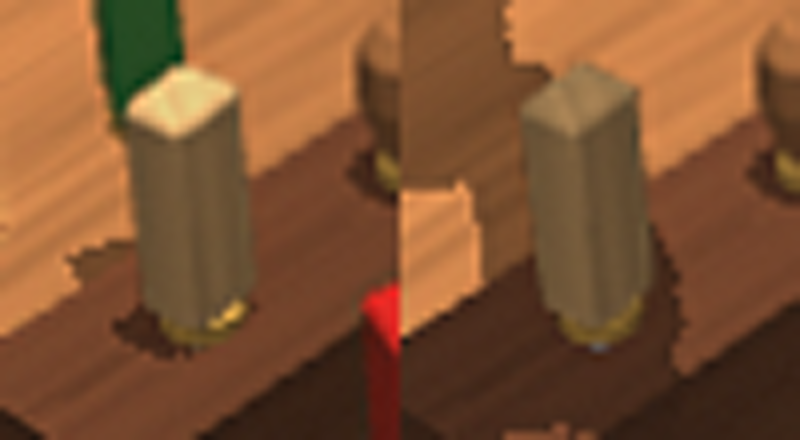

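Request:
{"fn": "arm_command", "kwargs": {"steps": [[0.4,-45,0,0,0],[0.4,-45,10,0,0],[0.4,-45,30,0,0],[0.4,-20,30,0,0],[0.4,0,0,0,0]]}}

```text
time_s: 20.85
tool_pos: [502.7, -162.7, 192.0]
tool_rot: [0.508, -0.494, 0.49, -0.507]
ft_force: [1.0, -1.0, 0.4]
gripper_width: 0.601
```

```bash
python3 -c "
from h import *
from plant import optics
import cv2,numpy as np
im=wsnap('w12')
a=cv2.imread('pics/scene0.png')[235:290,215:265];b=optics.snapshot('scene')['image'];cv2.imwrite('pics/s12.png',b);b=b[235:290,215:265]
cv2.imwrite('pics/cmp2.png',cv2.resize(np.hstack([a,b]),None,fx=8,fy=8,interpolation=cv2.INTER_CUBIC))"
```

```text
t 20.85 pos [ 502.7 -162.7  192. ] zyaw 1.78 F [ 0.95 -1.01  0.39] gw 0.601 q [-0.459  0.084  1.626  0.     1.438 -0.49 ]
```

View pics/w12.png

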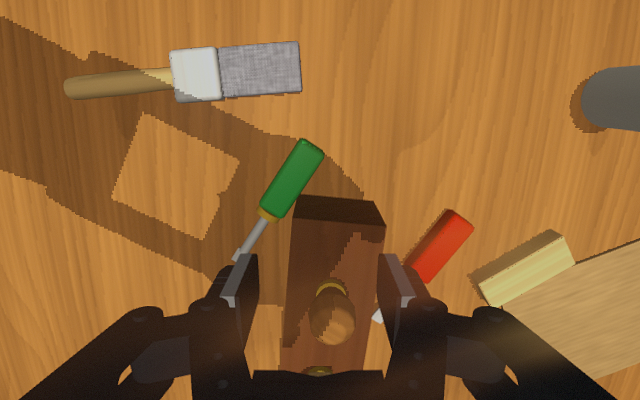

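View pics/cmp2.png

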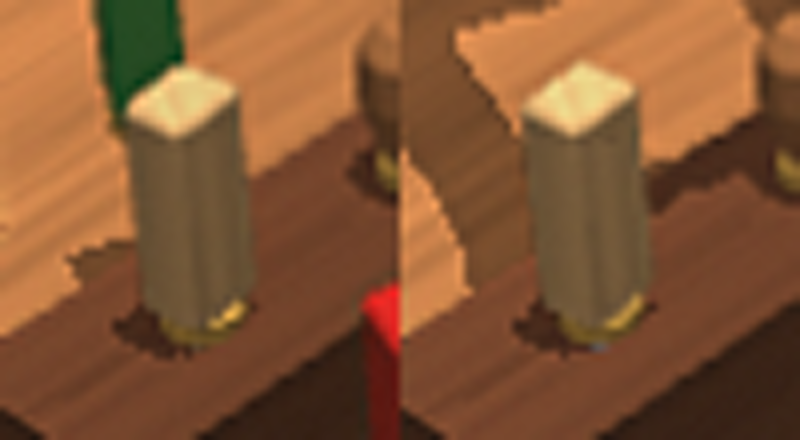

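The bluish spot lines up with the corner of the 17 mm square hole facing the camera, where it peeks out past the 23 mm round collar and shows the shank. I'll check the top view and a wrist view for tilt and height.

```bash
python3 -c "
from h import *
from plant import optics
b=optics.snapshot('top')['image'];a=cv2.imread('pics/top0.png')
cv2.imwrite('pics/cmp3.png',cv2.resize(np.hstack([a[190:235,375:455],b[190:235,375:455]]),None,fx=5,fy=5,interpolation=cv2.INTER_CUBIC))
c=cv2.imread('pics/w11.png');a=cv2.imread('pics/w2.png')
cv2.imwrite('pics/cmp4.png',cv2.resize(np.hstack([a[165:255,265:375],c[155:245,265:375]]),None,fx=3.6,fy=3.6,interpolation=cv2.INTER_CUBIC))"
```

```text
(no output)
```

View pics/cmp3.png

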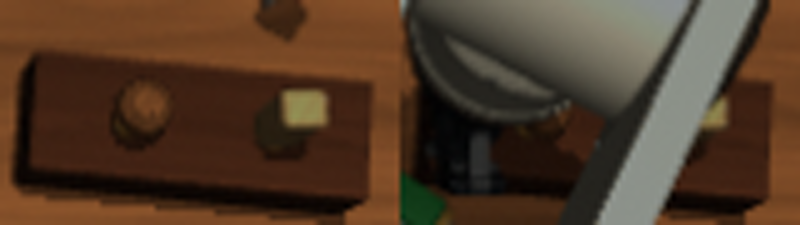

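View pics/cmp4.png

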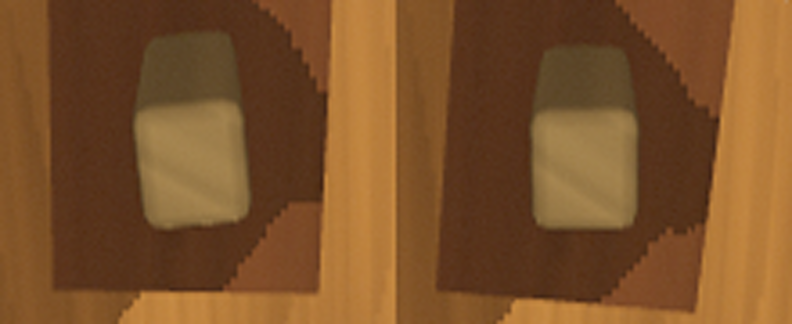

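Request:
{"fn": "arm_command", "kwargs": {"steps": [[0.4,-20,-40,0,0],[0.4,-20,-40,0,0],[0.4,0,0,0,0],[0.4,0,0,0,0]]}}

```text
time_s: 21.4
tool_pos: [503.7, -126.6, 277.7]
tool_rot: [-0.507, 0.492, -0.494, 0.507]
ft_force: [-0.1, -0.3, -1.7]
gripper_width: 0.601
```

```bash
python3 s.py; python3 -c "
from h import *
from plant import optics
cv2.imwrite('pics/s13.png',optics.snapshot('scene')['image'])"
```

```text
21.4 [ 503.7  -126.6   277.68] zyaw 1.61 F [-0.08 -0.25 -1.68] M [-0.058 -0.     0.035] gw 0.601
```

View pics/s13.png

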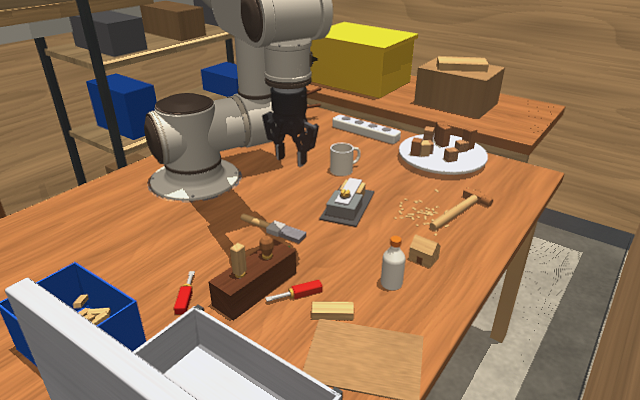

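The driver stands upright at (238,260), and the clamp, glue, house, cup, mallet, brush and offcut are where they were. The arm is clear of everything.

```bash
python3 -c "
from plant import manip
print(manip.job_done())"
```

```text
the job is handed in; nothing more can be done
None
```

The clamp screw is turned to its locked position and the driver is back upright in its own rack hole. I handed the job in at about 21.5 s.

- **Screw:** the blade went straight into the slot, and I pushed the screw in about 5.7 mm. The push read about 9 N and the sideways force peaked at about 4 N while turning and on the way out. I turned the driver 96° clockwise; part of that was play in the slot. Afterwards the picture showed the slot within about 2° of the strap direction. The push-back force ended at the height where the blade first met the slot bottom, so the screw had sprung back out.
- **Driver:** it seated at the same height (tool z 109.1 mm) as when I gripped it, under about 13 N. It then stood upright with the gripper open and clear.

**Checks that did not fully agree:**
- **Camera positions:** the top and wrist cameras differed by 3–4 mm, so I aligned the blade by the wrist camera.
- **Spot under the collar:** a small grey-blue spot shows in the final scene view that was not there at the start. I take it to be the shank seen through a corner of the hole, because the driver now stands about 1 mm to one side. I did not check the seating again after letting go beyond these pictures.
- **Look-alike drivers:** the red and green ones stood upright in the first pictures, but the wrist picture at 1.4 s showed the green one lying flat, and the 2.65 s picture showed all three down. The arm had touched nothing by then, and I left them alone.

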